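Load the indexing jig and hold its plunger out

ROBOT

A 6-joint arm with a two-finger parallel gripper is mounted at the origin on the work surface. World frame = base frame: x ahead of the robot, y to its left, z up, the work surface at z = 0. Lengths are in m, angles in rad, forces in N, time in s.
With the tool pointing down it reaches from about 0.375 to 0.9 m from the base axis. Payload 3.1 kg.
Tool frame: the origin (TCP) lies midway between the tips of the shut fingers; the grasp point (between the pads) lies 19 mm behind it; z points along the fingers, y is the line along which they close (so a half turn about z gives the same grasp; the last joint's range is limited). The gripper opens to 85 mm and grips with 20 to 120 N. Pads are 22 mm wide; open, the fingers measure 114 mm over their backs; the gripper's body (76 mm by 85 mm) begins 54 mm behind the grasp point. The pads swing forward as they close: fully open they stand 13 mm farther back than shut.
Start: joints at [-1.504, 0.527, 1.433, -0, 1.181, -0.178], TCP at [0.152, -0.606, 0.231] pointing down, gripper open.
Joint ranges: [-3.08, 3.08], [-0.75, 2.2], [0.22, 2.44], [-1.43, 4.57], [0, 2.65], [-2.85, 2.85]. Speed limits (rad/s): [2.79, 2.79, 3.14, 3.14, 3.14, 3.14].

INTERFACE

Orientations are given as a unit quaternion [x, y, z, w].
In Python, from station import manip gives the robot as it stands.
- The arm moves only by the tool drive_tool, never from a script. Its argument "motion" is a list that holds one entry, the list of rows, each a list of 5 numbers: the finger opening in mm, from 0 to 85.4, then the shift along the tool's x, y, z in units of 30 mm (1.0 is 30 mm), then the turn about the tool's z in units of 8 degrees (1.0 is 8 degrees). In form: [[[fingers, x, y, z, yaw], ...]]. A call has 1 to 10 rows; each row is the pose to reach, as a shift and turn from the pose commanded when the call began, along the tool's axes at that moment; what a row does not reach only later rows make up. A row lasts 1/10 s, in which the tool goes at most 50 mm and 8.59 degrees, less where a joint would pass 70% of its speed; a pose out of reach is approached as far as the arm can. A call with a gripper value outside its range is refused whole. The fingers move at their own pace and stop on an object; "squeeze" is the grip in N (left out, the last holds). Time passes only in rows, so rows that repeat a pose let the fingers close. It gives the time, the measured TCP pose, the force, the opening and the grip force at its end, in the units of the state.
- manip.sense(): the state, without advancing time (a new reading comes with each control period).
- manip.snapshot(name): name is "side" or "top" or "wrist"; returns the picture (400x640x3 uint8, red, green, blue); there is no depth.
- manip.camera_model(name): a dict with "fov_y" (degrees; the focal length in pixels is half the picture's height over the tangent of half this angle, whatever the lens; pixels are square), "cx", "cy" (the principal point, pixels), "origin" and "orientation" of the camera in the world. Camera axes: x right, y up, looking along -z (the intrinsics and any distortion apply to the point x, -y, -z); pixel columns grow to the right and rows downward; lengths in m; the calibration is good to about 2 mm. A picture is of the moment at which its call begins: read the wrist's pose just before it. camera_model takes no time and is no camera call; for the wrist camera it gives the pose at the moment of the call.
- manip.sign_off(): hands the job in; it is judged then, once.
The state is a dict: "t": time; "q": joint angles; "qd": joint speeds; "tau": joint torques, N m; "tcp_pos": TCP position; "tool_rot": TCP orientation; "force": force on the tool from outside, world axes, zero at the start; "ft_torque": the same for the moment, N m; "finger_gap": opening from 0.0 (shut) to 1.0 (fully open); "gripper_force": force on a finger pad.
Only numpy, scipy, OpenCV 4.12 (cv2) and the standard library are available. Lean on these libraries where they do the work, as an engineer would, in place of code of your own. Each camera call takes 0.05 s, during which the arm holds its last target. There are 200 camera calls.

TASK

Take the full-size square wooden blank out of the rack and slide it upright into the slot of the indexing jig until it sits fully home, and let go of it. Then grip the jig's sprung index plunger by its knob, pull it all the way up so its pin is clear of the hole, and finish while still holding it there, so that I can turn the jig's table. Leave the other two boards in the rack, the blank in its slot, and do not knock or shift anything else on the bench.

Things in the scene. Friction and masses are not known exactly. Their poses are not given: they have to be found in the camera images.
- blank: the full-size wooden blank: a plain brown wooden slab 100 wide x 12 thick x 100 mm high, about 85 g, standing on edge in one of the rack's three slots (which one varies). It is the only one of the three boards that is both wide and tall. Origin at the centre of its underside; own x along its width, y along its thickness, z up
- board_low: another brown board in the rack, 100 wide x 12 thick but only 62 mm high; stays in the rack. Origin and axes as the blank
- board_narrow: another brown board in the rack, 100 mm high x 12 thick but only 58 mm wide; stays in the rack. Origin and axes as the blank
- rack: plywood board rack, fixed, 130 (x) x 180 (y) mm, yaw up to 25 degrees. Three slots along its x at y = -60, 0 and +60 mm, each 16 mm wide, floor 12 mm and thin side walls' tops 42 mm above the bench, open at the ends. Origin at the centre of the underside. Rack and jig may change sides
- jig: indexing jig, fixed, yaw up to 25 degrees: dark base plate (170 mm in x, y -135 to +85, 15 thick), on it a round aluminium table 160 mm across (top 35 mm above the bench, small holes round its rim, does not turn here) with an upright steel slot holder, and at the -y edge a grey bracket with the plunger. Origin on the table's axis at the underside, z up
- slot_floor (a point): centre of the jig slot's floor, 22 mm to jig +y of the jig's origin, 35 mm above the bench; axes as the jig. Slot along jig x, open at the top, closed at the ends: 103 long, 14.5 wide, vertical walls 34 mm high, then a lead-in flared outwards 4 mm a side, mouth 74 mm above the bench. A seated blank's top is 135 mm above the bench; either way round will do
- knob (a point): centre of the plunger's knob: plain black upright cylinder, diameter 28, 30 mm high, above the bracket, 68 mm to jig -y of the jig's origin; plunger in: knob centre 108, top 123 mm above the bench; below it 11 mm of thin stem, then a steel sleeve 22 mm across, its top 82 mm above the bench. Moves up with the plunger
- plunger (a joint): how far the plunger is pulled straight up, in m: 0 = seated by its spring, pin tip 10 mm deep in the hole of the round table; 0.018 = against its upper stop. The spring pulls it back down with about 6 N at 0 and 11 N at the stop; it never latches, and drops back when let go
- jar: small amber jar 42 mm across and 60 mm high, standing between the rack and the jig; origin at the centre of its underside
- carton: brown drinks carton 60 x 60 x 184 mm on the far side; origin at the centre of its underside
- cup: white cup 76 mm across and 90 mm high on the far side; origin at the centre of its underside
- roll: upright paper roll 64 mm across and 95 mm high at the left; origin at the centre of its underside
- bottle: white bottle 56 mm across and 130 mm high at the right; origin at the centre of its underside
- driver: screwdriver lying on the far side; origin under its middle
Things that resemble listed ones, but are neither listed nor needed, are in the scene too. What is shaped like the blank but purple is not meant.

How it is judged:
On the way, in this order (a step that is already met when the one before it is completed fails the run):
1. the blank stands fully home in the jig's slot and the fingers have let it go (z of blank in the frame of slot_floor below 0.004 m and horizontal distance between blank and slot_floor below 0.005 m and angle between the x axis of blank and the x axis of slot_floor, either way round below 0.08 rad and angle between blank's own z axis and vertical below 0.1 rad and contact force between the fingers and blank below 0.2 N), for 0.2 s.
2. the plunger is pulled up to its stop by the fingers (value of joint plunger above 0.0145 m and contact force between the fingers and plunger above 3 N), for 0.2 s.
At the end, for the whole second after the job is handed in: The fingers grip the plunger (over 3 N) and keep it pulled up by more than 14.5 of its 18 mm, while the blank stands untouched in the jig's slot: underside within 4 mm of the slot's floor, centred within 5 mm, in line within 0.08 rad and upright within 0.1 rad (all of step 1 and all of step 2 and contact force between the arm and blank below 0.2 N); the arm keeps its last pose, push and grip.
It fails at once if one of the other boards is shifted by more than 20 mm (distance of any of board_low, board_narrow from where it was at the start of the episode above 0.02 m).
It fails at once if a bystander is knocked over or shifted by more than 30 mm (distance of any of jar, carton, cup, roll, bottle, driver from where it was at the start of the episode above 0.03 m).
It also fails if it takes over 58 s, if anything falls off the work surface, if the arm or the gripper's body presses on something with over 40 N, if the wrist force passes 120 N, or if a joint passes its speed limit or range.

## Working session

There is one attempt and no reset: what is moved stays moved. The work goes in short steps, Python scripts to look and compute and a tool call to move; the robot and the scene stay as the last step left them, time stands still between calls to the robot, and variables do not carry over. Pictures are saved under pics/ and viewed, at most 10 in all, crops included, and the job is handed in when it is done.

Besides the shell and the picture viewer there is one more tool, called after "Emit:" in YAML: its name, and indented under it one key for each argument. drive_tool: Moves the arm, as the interface text tells. Its arguments: {"type":"object","properties":{"motion":{"type":"array","items":{"type":"array","items":{"type":"array","items":{"type":"number"}}}},"squeeze":{"type":"number"}},"required":["motion"]}

```bash
mkdir -p pics; ls
python3 - <<'E'
from station import manip
import cv2
for n in ("top","side"):
    im=manip.snapshot(n); cv2.imwrite(f"pics/{n}0.png",im[:,:,::-1]); print(n,manip.camera_model(n))
print(manip.sense()); print(manip.camera_model("wrist"))
E
```

```text
pics
top {'fov_y': 52.79570518475268, 'cx': 314.07470911316733, 'cy': 205.0667443446281, 'origin': array([0.46230981, 0.01446839, 1.47166395]), 'orientation': array([-0.04595241,  0.05095064,  0.70921246, -0.70164813])}
side {'fov_y': 47.33154090076352, 'cx': 315.4129447186544, 'cy': 190.78749270890708, 'origin': array([-0.01162711,  0.73024967,  1.10142742]), 'orientation': array([-0.13497787,  0.35016441,  0.86747762, -0.32657072])}
{'t': 0.1, 'q': array([-1.50348152e+00,  5.28379488e-01,  1.43378257e+00,  1.30402457e-05,
        1.18147300e+00, -1.78495832e-01]), 'qd': array([-0.00109012, -0.00413779, -0.00327603,  0.00152028, -0.00198546,
        0.00075238]), 'tau': array([-4.22257117e-04, -4.43303382e+01, -1.78586590e+01, -1.56025526e-04,
        3.87125488e-03, -1.08630621e-05]), 'tcp_pos': array([ 0.15207814, -0.60552667,  0.23042498]), 'tool_rot': array([ 9.92456431e-01,  1.22593596e-01,  6.27604679e-05, -1.01929317e-03]), 'force': array([-0.11502101,  0.84282153, -0.47851902]), 'ft_torque': array([ 0.05164652,  0.05061037, -0.02245669]), 'gripper_force': 0.0, 'finger_gap': 0.9995877513180172}
{'fov_y': 60.11670572636901, 'cx': 319.99427884620906, 'cy': 195.3772610850932, 'origin': array([ 0.23036131, -0.58508347,  0.37149644]), 'orientation': array([-0.12597774,  0.09901847, -0.60692913,  0.7784356 ])}
```

View pics/top0.png

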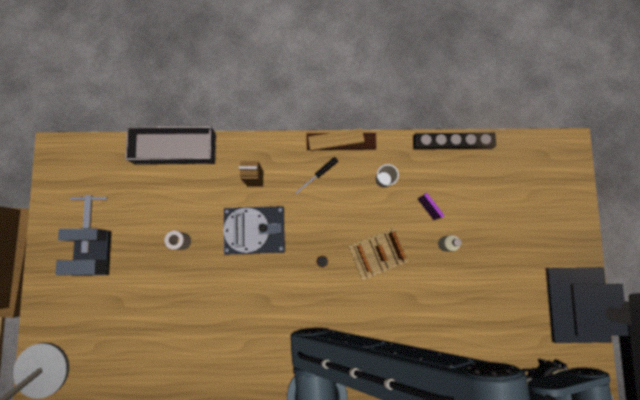

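View pics/side0.png

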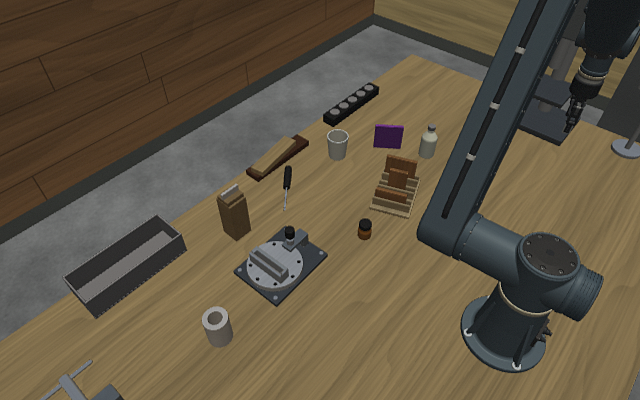

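Top view: jig at (252,230) with its plunger to the right at (264,228), jar at (322,261), rack at (378,254). Candidates for the blank:
- the rack board at top (363,257), side (390,196), which looks low
- the rack board at top (381,252), side (398,180), which looks narrow
- the rack board at top (397,246), side (400,165), which looks wide and tall
- the purple slab at top (431,206), which is excluded
- the plank in the tray at top (335,138), which is not in the rack

By the description I choose the one at (397,246), and check it in a crop.

```bash
cat > h.py <<'E'
import numpy as np, cv2
from scipy.spatial.transform import Rotation as R
from station import manip
def project(m,P):
    f=200/np.tan(np.radians(m["fov_y"])/2)
    c=R.from_quat(m["orientation"]).inv().apply(np.atleast_2d(P)-m["origin"])
    return np.c_[m["cx"]+f*c[:,0]/-c[:,2], m["cy"]-f*c[:,1]/-c[:,2]]
def unproject(m,uv,z):
    f=200/np.tan(np.radians(m["fov_y"])/2); uv=np.atleast_2d(uv).astype(float)
    d=np.c_[(uv[:,0]-m["cx"])/f,-(uv[:,1]-m["cy"])/f,-np.ones(len(uv))]
    d=R.from_quat(m["orientation"]).apply(d); o=m["origin"]
    return o+d*((z-o[2])/d[:,2])[:,None]
E
python3 - <<'E'
import cv2,numpy as np
t=cv2.imread("pics/top0.png");s=cv2.imread("pics/side0.png")
a=cv2.resize(t[195:285,215:415],(800,360),interpolation=cv2.INTER_CUBIC)
b=cv2.resize(s[140:220,350:450],(300,240),interpolation=cv2.INTER_CUBIC)
c=cv2.resize(s[220:310,230:335],(280,240),interpolation=cv2.INTER_CUBIC)
o=np.zeros((600,800,3),np.uint8);o[:360]=a;o[360:,:300]=b;o[360:,320:600]=c
cv2.imwrite("pics/crop1.png",o)
from h import *
m=manip.camera_model("top")
print(unproject(m,[[363,257],[381,252],[397,246]],[.074,.112,.112][0]))
print(unproject(m,[[363,257],[381,252],[397,246]],.112), unproject(m,[[248,230],[264,228]],.1),unproject(m,[[322,261],[387,175],[249,172],[452,243]],.06))
E
```

```text
[[ 0.47292926 -0.16294977  0.074     ]
 [ 0.48934369 -0.22556703  0.074     ]
 [ 0.50933843 -0.28164466  0.074     ]]
[[ 0.47264054 -0.15812608  0.112     ]
 [ 0.48860868 -0.21904089  0.112     ]
 [ 0.5080598  -0.27359387  0.112     ]] [[0.56821255 0.22954872 0.1       ]
 [0.57445266 0.1751709  0.1       ]] [[ 0.46085039 -0.02194443  0.06      ]
 [ 0.76298937 -0.25873609  0.06      ]
 [ 0.77875917  0.234584    0.06      ]
 [ 0.51814932 -0.47770394  0.06      ]]
```

View pics/crop1.png

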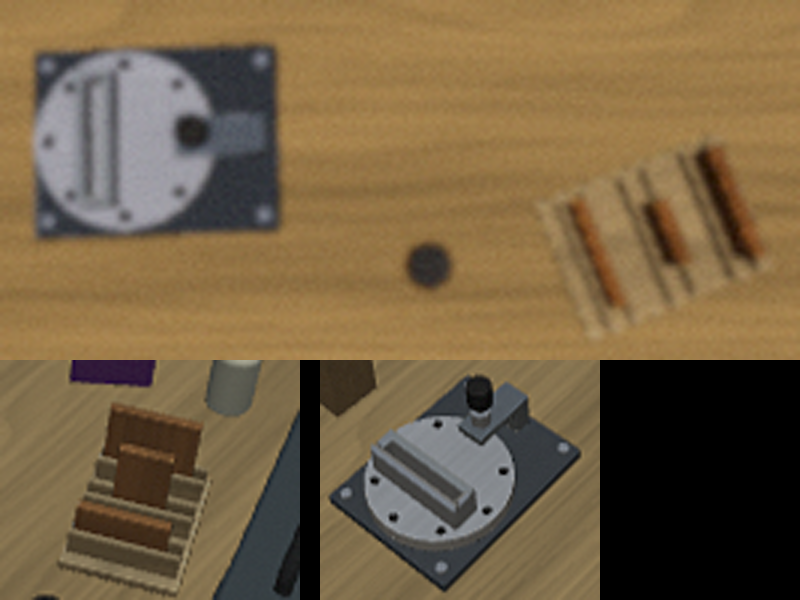

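The crop confirms it. The board at top (397,246), in the rack's far-right slot, is both wide and tall. The left one is low and the middle one narrow. Next I take wrist views over the rack and the jig for accuracy.

```bash
cat >> h.py <<'E'
def plan(p,yaw_deg):
    "shift (units of 30 mm, tool axes) and turn (units of 8 deg) to bring the TCP to p with tool x at yaw_deg"
    s=manip.sense(); T=R.from_quat(s["tool_rot"]).as_matrix()
    y=np.degrees(np.arctan2(T[1,0],T[0,0]))
    d=(y-yaw_deg+180)%360-180
    print("now",s["t"].__round__(2),s["tcp_pos"].round(4),"yaw",y.round(2),"tilt",T[2,2].round(5),"-> shift",(T.T@(np.array(p)-s["tcp_pos"])/.03).round(3),"yaw",round(d/8,3))
def look(name,fn,crop=None):
    m=manip.camera_model(name); im=manip.snapshot(name)
    np.save("pics/"+fn+".npy",m,allow_pickle=True)
    cv2.imwrite("pics/"+fn+".png",im[:,:,::-1]); return m,im
E
python3 - <<'E'
from h import *
s=manip.sense(); m=manip.camera_model("wrist")
T=R.from_quat(s["tool_rot"]).as_matrix(); C=R.from_quat(m["orientation"]).as_matrix()
print("cam in tool",T.T@(m["origin"]-s["tcp_pos"]),"axes in tool\n",(T.T@C).round(3))
plan([.41,-.30,.30],18)
E
```

```text
cam in tool [ 0.08095753 -0.00106266 -0.1410393 ] axes in tool
 [[ 0.     0.949  0.317]
 [ 1.    -0.    -0.001]
 [-0.001  0.317 -0.949]]
now 0.1 [ 0.1521 -0.6055  0.2304] yaw 14.08 tilt -1.0 -> shift [10.818 -7.791 -2.299] yaw -0.49
```

```bash
python3 -c "
from h import *
plan([.445,-.235,.28],19)"
```

```text
now 0.1 [ 0.1521 -0.6055  0.2304] yaw 14.08 tilt -1.0 -> shift [12.477 -9.607 -1.629] yaw -0.615
```

Emit:
drive_tool:
  motion:
    - [[60,0,0,-1.6,0],[60,1.2,-0.9,-1.6,0],[60,2.4,-1.8,-1.6,-0.2],[60,3.7,-2.8,-1.6,-0.4],[60,5,-3.8,-1.6,-0.6],[60,6.2,-4.7,-1.6,-0.6],[60,7.5,-5.7,-1.6,-0.6],[60,8.7,-6.7,-1.6,-0.6],[60,10,-7.7,-1.6,-0.6],[60,11.2,-8.7,-1.6,-0.6]]

```text
t: 1.1
tcp_pos: [0.4153, -0.2694, 0.2791]
tool_rot: [0.986, 0.164, -0.0, -0.0]
force: [0.9, 0.6, -0.1]
finger_gap: 0.702
gripper_force: 0.0
```

Emit:
drive_tool:
  motion:
    - [[60,1.28,-0.9,0,0],[60,1.28,-0.9,0,0],[60,1.28,-0.9,0,0]]

```text
t: 1.4
tcp_pos: [0.4423, -0.2322, 0.279]
tool_rot: [0.986, 0.166, -0.0, -0.0]
force: [-1.3, 0.0, -0.7]
finger_gap: 0.706
gripper_force: 0.0
```

```bash
python3 -c "
from h import *
look('wrist','rack1'); plan([.45,.17,.32],3)"
```

```text
now 1.45 [ 0.4419 -0.2333  0.2791] yaw 18.94 tilt -1.0 -> shift [  4.618 -12.627  -1.367] yaw 1.993
```

View pics/rack1.png

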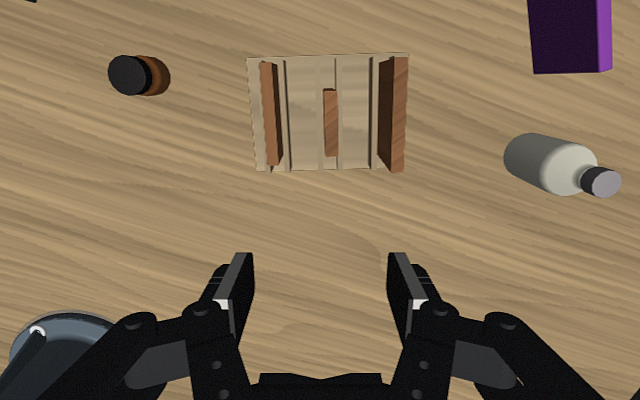

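The wrist view shows the blank's top face with corners at about (391,57), (407,57), (404,171) and (390,172). The low board is at (271,115) and the narrow one at (330,123). The jar is at (130,75). I'll fit the top face, then go on to look at the jig.

Run:
```python
from h import *
m=np.load("pics/rack1.npy",allow_pickle=True).item(); im=cv2.imread("pics/rack1.png")
P=unproject(m,[[391,57],[407,57],[404,171],[390,172]],.112)
print("clicked",P.mean(0).round(4)); d=P[:2].mean(0)-P[2:].mean(0); print(np.degrees(np.arctan2(d[1],d[0])),np.linalg.norm(d))
c=im[110,370:415].astype(int); print(c.tolist())
hsv=cv2.cvtColor(im,cv2.COLOR_BGR2HSV)
# top face: bright reddish-brown
k=im[115,400].astype(int); print(k)
roi=np.zeros(im.shape[:2],np.uint8); roi[50:178,383:412]=1
mask=((im[:,:,2].astype(int)-im[:,:,1]>38)&(im[:,:,2]>105)&(roi>0)).astype(np.uint8)
n,l,st,ce=cv2.connectedComponentsWithStats(mask); i=1+st[1:,4].argmax(); print(st[i],ce[i])
pts=np.argwhere(l==i)[:,::-1]
W=unproject(m,pts,.112)[:,:2].astype(np.float32)
(cx,cy),(w,h),a=cv2.minAreaRect(W*1000); print("rect mm",cx,cy,w,h,a,"mean",W.mean(0))
```

```text
clicked [ 0.5116 -0.2793  0.112 ]
22.166010906215284 0.09796105605043563
[[32, 44, 53], [42, 57, 67], [94, 120, 135], [119, 149, 166], [116, 144, 161], [115, 144, 161], [117, 148, 166], [96, 121, 137], [38, 52, 68], [11, 24, 43], [22, 36, 53], [24, 37, 53], [23, 35, 54], [21, 31, 48], [21, 33, 51], [23, 35, 52], [26, 37, 53], [14, 29, 45], [26, 35, 52], [20, 30, 47], [17, 32, 47], [17, 29, 44], [34, 55, 80], [54, 83, 119], [59, 90, 128], [59, 88, 127], [59, 87, 126], [58, 87, 122], [58, 85, 121], [58, 85, 122], [58, 86, 123], [56, 85, 124], [59, 87, 126], [61, 90, 129], [62, 92, 131], [62, 92, 132], [92, 127, 154], [108, 145, 166], [104, 140, 163], [104, 139, 164], [109, 144, 167], [103, 137, 162], [102, 135, 158], [101, 136, 160], [100, 133, 157]]
[ 61  91 129]
[391 120  14  53 478] [397.69246862 148.64644351]
rect mm 487.6166687011719 -289.2296142578125 46.81711196899414 10.404487609863281 20.765975952148438 mean [ 0.4858622  -0.29010755]
```

Emit:
drive_tool:
  motion:
    - [[60,0,0,-1.4,0.5],[60,0.5,-1.3,-1.4,1],[60,1,-2.6,-1.4,1.5],[60,1.5,-4,-1.4,2],[60,2,-5.5,-1.4,2],[60,2.5,-7,-1.4,2],[60,3,-8.5,-1.4,2],[60,3.6,-10,-1.4,2],[60,4.2,-11.4,-1.4,2],[60,4.6,-12.6,-1.4,2]]

```text
t: 2.45
tcp_pos: [0.4511, 0.1694, 0.3214]
tool_rot: [1.0, 0.024, 0.0, 0.0]
force: [0.2, 0.1, -0.4]
finger_gap: 0.707
gripper_force: 0.0
```

Emit:
drive_tool:
  motion:
    - [[60,0,0,0,0],[60,0,0,0,0],[60,0,0,0,0]]

```text
t: 2.75
tcp_pos: [0.4506, 0.1672, 0.3211]
tool_rot: [1.0, 0.024, -0.0, 0.0]
force: [0.4, -1.1, -0.4]
finger_gap: 0.704
gripper_force: 0.0
```

```bash
python3 -c "
from h import *
look('wrist','jig1'); plan([.45,.17,.32],3)"
```

```text
now 2.8 [0.4507 0.1672 0.3212] yaw 2.71 tilt -1.0 -> shift [-0.017 -0.096  0.04 ] yaw -0.036
```

View pics/jig1.png

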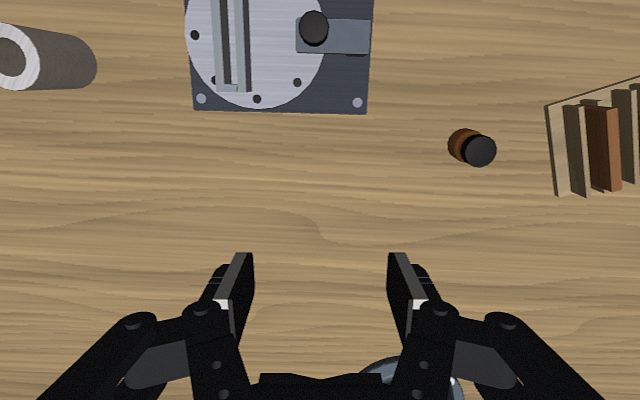

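The jig is cut off at the top: knob at (314,27), slot around (232,50), jar at (480,150). I move forward for a full view and refine the blank fit meanwhile.

Emit:
drive_tool:
  motion:
    - [[60,1.3,-0.3,0,0],[60,2.4,-0.6,0,0],[60,2.4,-0.6,0,0],[60,2.4,-0.6,0,0],[60,2.4,-0.6,0,0]]

```text
t: 3.3
tcp_pos: [0.5204, 0.1894, 0.321]
tool_rot: [1.0, 0.024, -0.001, 0.0]
force: [-0.9, 0.5, -0.0]
finger_gap: 0.703
gripper_force: 0.0
```

Run:
```python
from h import *
look('wrist','jig2'); plan([.45,.17,.32],3)
im=cv2.imread("pics/jig2.png"); cv2.imwrite("pics/jig2c.png",cv2.resize(im[10:210,140:410],None,fx=2.9,fy=2.9,interpolation=cv2.INTER_CUBIC))
# blank top edges: per row, thresholds between dark face / top / background
m=np.load("pics/rack1.npy",allow_pickle=True).item(); im=cv2.imread("pics/rack1.png").astype(float)
L=[];Rr=[]
for v in range(64,166,3):
    r=im[v,:,2]; b=im[v,:,0]
    i=next(u for u in range(383,402) if r[u]>85 and r[u+2]>85 ); L.append([i-1+(85-r[i-1])/(r[i]-r[i-1]),v])
    d=[b[u] for u in range(395,412)]; g=np.diff(d); k=g.argmax(); Rr.append([395+k+.5,v])
for E in(L,Rr):
    W=unproject(m,E,.112)[:,:2]; f=cv2.fitLine(W.astype(np.float32),cv2.DIST_HUBER,0,.001,.001).ravel()
    print("yaw",np.degrees(np.arctan(f[1]/f[0])),"pt",f[2:])
```

```text
now 3.35 [0.5203 0.1896 0.3212] yaw 2.81 tilt -1.0 -> shift [-2.371  0.539  0.043] yaw -0.024
yaw 20.849264 pt [ 0.5054379 -0.2760417]
yaw 20.954458 pt [ 0.5160821  -0.28453395]
```

View pics/jig2c.png

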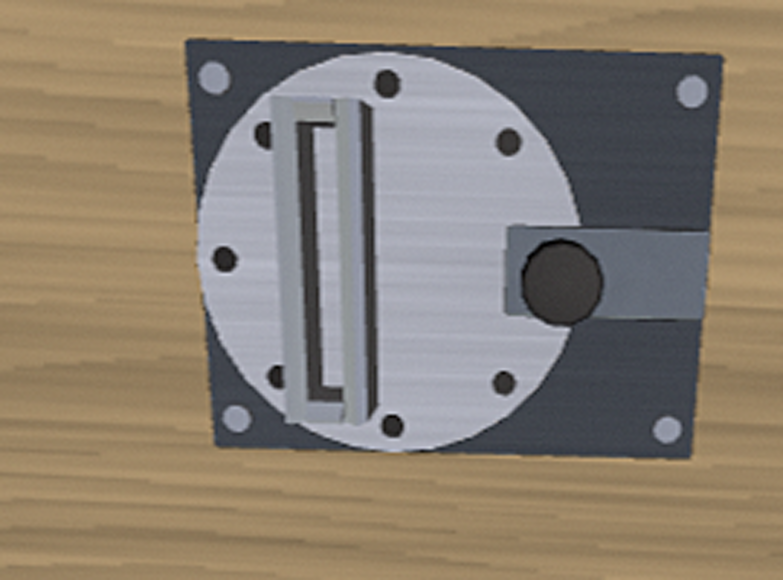

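Run:
```python
from h import *
from scipy.optimize import least_squares
m=np.load("pics/jig2.npy",allow_pickle=True).item()
uv=np.array([[187,40],[722,57],[691,459],[215,448],[562,282]])
px=(uv+.5)/2.9-.5+[140,10]
J=np.array([[85,85,15],[85,-135,15],[-85,-135,15],[-85,85,15],[0,-68,123]])/1000
def w(p,J): 
    c,s=np.cos(p[2]),np.sin(p[2]); return np.c_[p[0]+c*J[:,0]-s*J[:,1],p[1]+s*J[:,0]+c*J[:,1],J[:,2]]
r=least_squares(lambda p:(project(m,w(p,J))-px).ravel(),[.57,.22,.03])
p=r.x; print("jig",p[:2].round(4),np.degrees(p[2]),"resid px\n",r.fun.reshape(-1,2).round(2))
r2=least_squares(lambda p:(project(m,w(p,J))-px)[:4].ravel(),p);print("plate only",r2.x, "knob res",project(m,w(r2.x,J))[4]-px[4])
Q=np.array([[0,22,35],[0,-68,108],[51.5,22,35],[-51.5,22,35],[51.5,29.25,35],[-51.5,14.75,35]])/1000
W=w(p,Q); print(W.round(4)); print("in crop px",((project(m,W)-[140,10]+.5)*2.9-.5).round(1))
np.save("jig.npy",p)
t=manip.camera_model("top"); print("top px",project(t,W[:2]))
# blank
yaw=np.radians(20.9); c=np.array([.5108,-.2803])
print("blank axis line pt",c); ex=np.array([np.cos(yaw),np.sin(yaw)])
mw=np.load("pics/rack1.npy",allow_pickle=True).item()
for C in ([.5116,-.2793],[.5108,-.2803]):
    print(project(mw,[[*(np.array(C)+a*.05*ex+b*.006*np.array([-ex[1],ex[0]])),.112] for a,b in((1,1),(1,-1),(-1,-1),(-1,1))]).round(1).tolist())
plan([.511,-.28,.2],20.9)
```

```text
jig [0.5743 0.2474] 1.357674955347574 resid px
 [[-1.97 -0.8 ]
 [ 1.54 -1.38]
 [ 0.73  0.84]
 [-0.95  0.58]
 [ 0.52  1.29]]
plate only [0.57385746 0.24716655 0.0225688 ] knob res [0.7148704 1.8566135]
[[0.5738 0.2694 0.035 ]
 [0.5759 0.1794 0.108 ]
 [0.6253 0.2706 0.035 ]
 [0.5223 0.2682 0.035 ]
 [0.6251 0.2778 0.035 ]
 [0.5225 0.2609 0.035 ]]
in crop px [[336.4 263.1]
 [561.8 282.3]
 [332.  128.2]
 [340.5 387.8]
 [313.6 127.7]
 [357.5 388.2]]
top px [[239.67757119 229.9362064 ]
 [262.47588435 227.39472676]]
blank axis line pt [ 0.5108 -0.2803]
[[393.1, 55.9], [407.6, 55.4], [402.3, 172.5], [389.2, 172.9]]
[[393.8, 57.3], [408.3, 56.8], [402.9, 173.6], [389.9, 174.0]]
now 3.35 [0.5203 0.1896 0.3212] yaw 2.81 tilt -1.0 -> shift [-1.07  15.62   4.044] yaw -2.261
```

The jig fit agrees with the top camera: the knob is predicted at (262.5,227.4) and seen at (262.5,227.8). In this view the jig was fully visible, with the slot at crop (322,262) and the knob at (562,282). Now I go to hover over the blank.

Emit:
drive_tool:
  motion:
    - [[50,-0.1,1.5,0,0],[50,-0.2,3,0,-0.4],[50,-0.3,4.6,0,-0.8],[50,-0.4,6.2,0,-1.2],[50,-0.5,7.8,0,-1.6],[50,-0.6,9.4,0,-2],[50,-0.7,11,0,-2.26],[50,-0.8,12.6,0,-2.26],[50,-1,14.2,0,-2.26],[50,-1.07,15.6,0,-2.26]]

```text
t: 4.35
tcp_pos: [0.5112, -0.2804, 0.3218]
tool_rot: [0.983, 0.181, -0.0, 0.0]
force: [0.3, -0.3, 1.0]
finger_gap: 0.586
gripper_force: 0.0
```

Emit:
drive_tool:
  motion:
    - [[50,0,0,1,0],[50,0,0,2.5,0],[50,0,0,4,0],[50,0,0,5,0],[50,0,0,5,0],[50,0,0,5,0],[50,0,0,5,0]]

```text
t: 5.05
tcp_pos: [0.5139, -0.2794, 0.1737]
tool_rot: [0.983, 0.182, 0.001, 0.002]
force: [-0.4, 1.0, 0.1]
finger_gap: 0.584
gripper_force: 0.0
```

```bash
python3 -c "
from h import *
plan([.511,-.28,.2],20.9);look('wrist','hov'); print(project(np.load('pics/hov.npy',allow_pickle=True).item(),manip.sense()['tcp_pos']))"
```

```text
now 5.05 [ 0.5139 -0.2794  0.1737] yaw 20.96 tilt -0.99999 -> shift [-0.097 -0.011 -0.877] yaw 0.008
[[322.305831  265.2849276]]
```

View pics/hov.png

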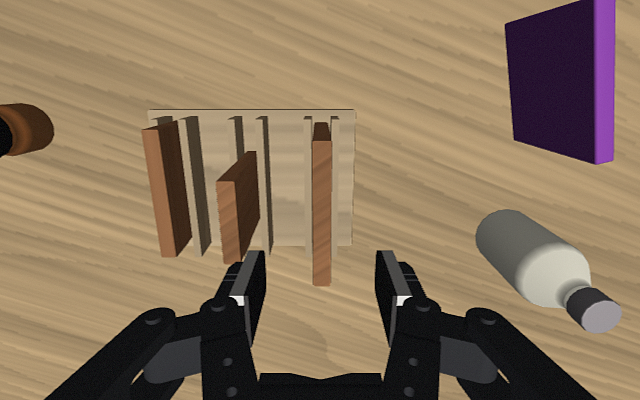

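The blank's top face runs from (312–331,140) to (312–331,286), parallel to the pads and centred between the fingertips (258 and 383). Now I get its centre along its width and plan the descent.

```bash
python3 -c "
from h import *
m=np.load('pics/hov.npy',allow_pickle=True).item()
P=unproject(m,[[312,140],[331,140],[331,285.5],[312,285.5]],.112);print(P,P.mean(0))
d=P[:2].mean(0)-P[2:].mean(0);print(np.degrees(np.arctan2(d[1],d[0])),np.linalg.norm(d))
c=P.mean(0);plan([c[0],c[1],.070],20.9)"
```

```text
[[ 0.55663511 -0.25716652  0.112     ]
 [ 0.56062451 -0.26759044  0.112     ]
 [ 0.46894019 -0.30381642  0.112     ]
 [ 0.4643683  -0.2917898   0.112     ]] [ 0.51264203 -0.2800908   0.112     ]
21.0643184156093 0.09856170371874334
now 5.1 [ 0.514  -0.2794  0.1738] yaw 20.97 tilt -0.99999 -> shift [-0.06  -0.009  3.461] yaw 0.008
```

Emit:
drive_tool:
  motion:
    - [[50,-0.05,-0.01,1,0],[50,-0.05,-0.01,2,0],[50,-0.05,-0.01,2.8,0],[50,-0.05,-0.01,3.35,0],[50,-0.05,-0.01,3.35,0],[50,-0.05,-0.01,3.35,0]]

```text
t: 5.7
tcp_pos: [0.5123, -0.2794, 0.0723]
tool_rot: [0.983, 0.182, 0.001, 0.001]
force: [1.1, -0.7, 0.0]
finger_gap: 0.593
gripper_force: 0.0
```

Emit:
drive_tool:
  motion:
    - [[0,0,0,0,0],[0,0,0,0,0],[0,0,0,0,0],[0,0,0,0,0],[0,0,0,0,0],[0,0,0,0,0]]
  squeeze: 40

```text
t: 6.3
tcp_pos: [0.512, -0.2792, 0.072]
tool_rot: [0.983, 0.182, 0.001, 0.001]
force: [-1.0, -0.5, 5.9]
finger_gap: 0.139
gripper_force: 45.5
```

Emit:
drive_tool:
  motion:
    - [[0,0,0,-0.7,0],[0,0,0,-1.5,0],[0,0,0,-2.5,0],[0,0,0,-3.5,0],[0,0,0,-4.5,0],[0,0,0,-5.5,0],[0,0,0,-6.5,0],[0,0,0,-6.5,0]]

```text
t: 7.1
tcp_pos: [0.5133, -0.2801, 0.2701]
tool_rot: [0.983, 0.182, 0.003, 0.004]
force: [0.2, -1.5, -1.3]
finger_gap: 0.135
gripper_force: 44.6
```

```bash
python3 -c "
from h import *
plan([.5738,.2694,.26],1.36);print(manip.sense()['finger_gap'],manip.sense()['force'])"
```

```text
now 7.1 [ 0.5133 -0.2801  0.2701] yaw 20.97 tilt -0.99996 -> shift [  8.437 -16.386   0.246] yaw 2.451
0.13467178319585463 [ 0.21168234 -1.46039583 -1.33880137]
```

Emit:
drive_tool:
  motion:
    - [[0,0.4,-0.7,0,0],[0,0.9,-1.7,0,0.3],[0,1.5,-3,0,0.6],[0,2.2,-4.3,0,0.9],[0,2.9,-5.6,0,1.2],[0,3.6,-6.9,0,1.5],[0,4.3,-8.3,0,1.8],[0,5,-9.7,0,2.1],[0,5.7,-11.1,0,2.45],[0,6.4,-12.4,0,2.45]]

```text
t: 8.1
tcp_pos: [0.5562, 0.1395, 0.2641]
tool_rot: [1.0, 0.012, -0.002, 0.0]
force: [0.3, -0.6, -0.5]
finger_gap: 0.135
gripper_force: 44.5
```

```bash
python3 -c "
from h import *
plan([.5738,.2694,.26],1.36)"
```

```text
now 8.1 [0.5562 0.1395 0.2641] yaw 1.33 tilt -0.99999 -> shift [ 0.689 -4.316  0.133] yaw -0.003
```

Emit:
drive_tool:
  motion:
    - [[0,0.2,-1.2,0,0],[0,0.4,-2.4,0,0],[0,0.55,-3.6,0,0],[0,0.6,-4.3,0,0],[0,0.6,-4.3,0,0],[0,0.6,-4.3,0,0],[0,0.6,-4.3,0,0],[0,0.6,-4.3,0,0]]

```text
t: 8.9
tcp_pos: [0.5723, 0.2655, 0.2654]
tool_rot: [1.0, 0.011, -0.0, 0.0]
force: [-0.2, -0.1, -1.4]
finger_gap: 0.129
gripper_force: 44.5
```

```bash
python3 -c "
from h import *
plan([.5738,.2694,.145],1.36); m,im=look('wrist','held'); cv2.imwrite('pics/heldc.png',cv2.resize(im[20:400,140:520,::-1],None,fx=1.5,fy=1.5,interpolation=cv2.INTER_CUBIC))
Q=np.load('jig.npy');s=manip.sense()
print('slot pt',project(m,[[.5738,.2694,.074],[.6268,.2706,.074],[.5208,.2682,.074]]))
T=R.from_quat(s['tool_rot']).as_matrix()
print('blank top ends pred',project(m,[s['tcp_pos']+T@np.array([a,b,-.04]) for a in(.05,-.05) for b in(-.006,.006)]))
print('blank bottom ends pred',project(m,[s['tcp_pos']+T@np.array([a,b,.06]) for a in(.05,-.05) for b in(-.006,.006)]))"
```

```text
now 8.9 [0.5723 0.2655 0.2654] yaw 1.27 tilt -1.0 -> shift [ 0.055 -0.132  4.014] yaw -0.011
slot pt [[316.65013135 164.65432689]
 [316.47025063 109.36409653]
 [316.81306901 214.73674141]]
blank top ends pred [[302.95682549 185.98503274]
 [342.32894239 185.9893061 ]
 [306.80115585 427.3888696 ]
 [337.06750891 427.37193796]]
blank bottom ends pred [[310.87747707 135.72286382]
 [331.59481227 135.72799376]
 [312.0666778  285.24698785]
 [329.95254635 285.24401666]]
```

View pics/heldc.png

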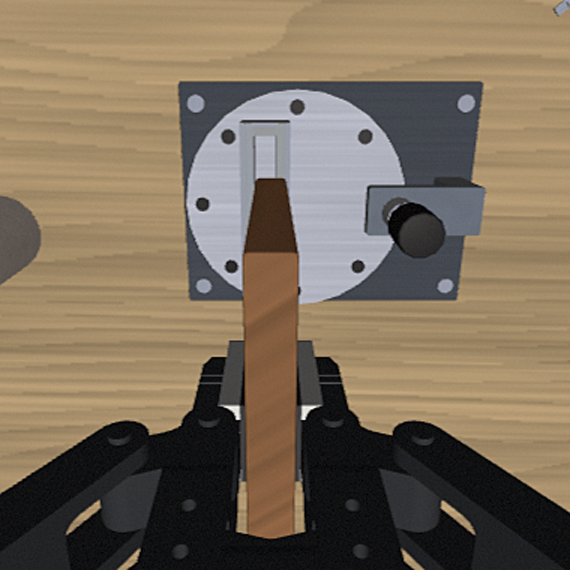

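The view shows the blank held straight, with its front bottom edge at crop (273,179). The slot is at crop (265,150) and the knob at (418,235). The blank sits about 1 mm back along tool x, which I correct. I descend to just above the mouth.

Emit:
drive_tool:
  motion:
    - [[0,0.09,-0.14,0.5,0],[0,0.09,-0.14,1.2,0],[0,0.09,-0.14,2.2,0],[0,0.09,-0.14,3.2,0],[0,0.09,-0.14,3.8,0],[0,0.09,-0.14,3.8,0],[0,0.09,-0.14,3.8,0],[0,0.09,-0.14,3.8,0]]

```text
t: 9.75
tcp_pos: [0.5761, 0.2713, 0.153]
tool_rot: [1.0, 0.012, 0.001, -0.0]
force: [0.2, -0.1, -0.1]
finger_gap: 0.137
gripper_force: 44.4
```

```bash
python3 -c "
from h import *
plan([.5748,.2697,.096],1.36); print(manip.sense()['force'])"
```

```text
now 9.75 [0.5761 0.2713 0.153 ] yaw 1.35 tilt -1.0 -> shift [-0.05   0.053  1.899] yaw -0.001
[ 0.19740258 -0.12796283 -0.12786504]
```

Emit:
drive_tool:
  motion:
    - [[0,-0.03,0.05,0.2,0],[0,-0.03,0.05,0.4,0],[0,-0.03,0.05,0.6,0],[0,-0.03,0.05,0.75,0],[0,-0.03,0.05,0.9,0],[0,-0.03,0.05,0.9,0]]

```text
t: 10.35
tcp_pos: [0.574, 0.2695, 0.124]
tool_rot: [1.0, 0.012, -0.0, 0.0]
force: [-0.0, -0.4, -1.2]
finger_gap: 0.135
gripper_force: 44.5
```

Emit:
drive_tool:
  motion:
    - [[0,0,0,0.15,0],[0,0,0,0.3,0],[0,0,0,0.45,0],[0,0,0,0.45,0]]

```text
t: 10.75
tcp_pos: [0.574, 0.2694, 0.1105]
tool_rot: [1.0, 0.012, -0.0, 0.0]
force: [0.3, 0.4, -1.4]
finger_gap: 0.137
gripper_force: 44.5
```

The blank is in the slot's straight part with no contact force. I go on to the floor.

Emit:
drive_tool:
  motion:
    - [[0,0,0,0.15,0],[0,0,0,0.3,0],[0,0,0,0.45,0],[0,0,0,0.52,0],[0,0,0,0.52,0]]

```text
t: 11.25
tcp_pos: [0.5741, 0.2695, 0.0954]
tool_rot: [1.0, 0.012, -0.0, 0.0]
force: [0.3, 0.6, -0.8]
finger_gap: 0.137
gripper_force: 44.5
```

Emit:
drive_tool:
  motion:
    - [[0,0,0,0.04,0],[0,0,0,0.08,0],[0,0,0,0.08,0]]

```text
t: 11.55
tcp_pos: [0.5742, 0.2696, 0.095]
tool_rot: [1.0, 0.012, 0.0, -0.0]
force: [-2.6, -1.4, 6.4]
finger_gap: 0.133
gripper_force: 45.7
```

The floor is reached: 6 N upward, underside at 35 mm. I release and rise.

Emit:
drive_tool:
  motion:
    - [[35,0,0,0,0],[35,0,0,0,0],[35,0,0,0,0],[35,0,0,0,0],[35,0,0,-0.6,0],[40,0,0,-1.5,0],[50,0,0,-2.5,0],[50,0,0,-3.5,0],[50,0,0,-4.2,0],[50,0,0,-4.2,0]]

```text
t: 12.55
tcp_pos: [0.5764, 0.2702, 0.2229]
tool_rot: [1.0, 0.012, 0.004, -0.001]
force: [0.3, -0.5, -0.8]
finger_gap: 0.58
gripper_force: 0.0
```

```bash
python3 -c "
from h import *
p=np.load('jig.npy');plan([.5759,.1794,.17],1.36); m,im=look('wrist','seated'); cv2.imwrite('pics/seatedc.png',cv2.resize(im[60:400,140:520,::-1],None,fx=1.7,fy=1.7,interpolation=cv2.INTER_CUBIC))
def w(J):
    c,s=np.cos(p[2]),np.sin(p[2]);J=np.array(J)/1000; return np.c_[p[0]+c*J[:,0]-s*J[:,1],p[1]+s*J[:,0]+c*J[:,1],J[:,2]]
pr=project(m,w([[50,28,135],[50,16,135],[-50,16,135],[-50,28,135],[0,-68,123]])); print(((pr-[140,60])*1.7).round(1))"
```

```text
now 12.55 [0.5764 0.2702 0.2229] yaw 1.37 tilt -0.99997 -> shift [-0.102  3.03   1.758] yaw 0.001
[[295.  126.4]
 [325.9 126.4]
 [323.4 354.3]
 [296.2 354.3]
 [517.2 238.4]]
```

View pics/seatedc.png

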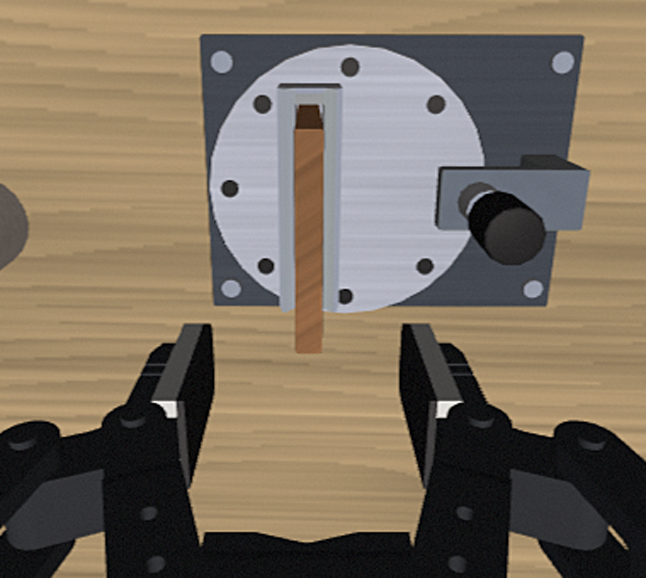

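The blank stands home: top face seen at (295–324,128) to (297–323,353), predicted 295–326,126 to 296–323,354. The knob top is at (515,236). Next, hover over the knob with the pads on either side of it.

```bash
python3 -c "
from h import *
m=np.load('pics/seated.npy',allow_pickle=True).item()
print(unproject(m,[[515/1.7+140,236/1.7+60]],.123))
plan([.5763,.1800,.16],1.36)"
```

```text
[[0.57699361 0.18051183 0.123     ]]
now 12.6 [0.5751 0.2698 0.2208] yaw 1.36 tilt -0.99999 -> shift [-0.037  2.996  2.022] yaw 0.001
```

Emit:
drive_tool:
  motion:
    - [[55,0,0.7,0,0],[55,0.03,1.7,0,0],[55,0.03,2.6,0,0],[55,0.03,2.99,0,0],[55,0.03,2.99,0.5,0],[55,0.03,2.99,1.2,0],[55,0.03,2.99,1.8,0],[55,0.03,2.99,1.8,0],[55,0.03,2.99,1.8,0],[55,0.03,2.99,1.8,0]]

```text
t: 13.6
tcp_pos: [0.5778, 0.1802, 0.1659]
tool_rot: [1.0, 0.012, 0.001, -0.0]
force: [0.1, 0.5, -0.2]
finger_gap: 0.646
gripper_force: 0.0
```

```bash
python3 -c "
from h import *
plan([.5763,.1800,.09],1.36)
m,im=look('wrist','knob')
g=cv2.cvtColor(im,cv2.COLOR_RGB2GRAY)
u,v=project(m,[[.5763,.18,.123]])[0];print(u,v)
print(g[int(v),200:440:4].tolist())
pl=project(m,[[.5763,.18+a,.123] for a in(.014,-.014)]);print(pl)"
```

```text
now 13.6 [0.5778 0.1802 0.1659] yaw 1.38 tilt -1.0 -> shift [-0.052  0.008  2.53 ] yaw 0.002
321.77789075823716 229.54460512941063
[49, 55, 55, 148, 173, 175, 121, 75, 72, 169, 199, 199, 200, 201, 201, 201, 200, 203, 204, 203, 202, 201, 203, 203, 203, 15, 47, 45, 45, 44, 44, 49, 48, 50, 47, 48, 35, 81, 78, 79, 83, 80, 82, 80, 80, 83, 83, 83, 81, 150, 148, 148, 146, 147, 146, 146, 147, 145, 145, 144]
[[297.64585147 229.00871239]
 [345.88260234 230.07989101]]
```

Emit:
drive_tool:
  motion:
    - [[55,-0.04,0,0.6,0],[55,-0.04,0,1.3,0],[55,-0.04,0,2,0],[55,-0.04,0,2.45,0],[55,-0.04,0,2.45,0],[55,-0.04,0,2.45,0]]

```text
t: 14.25
tcp_pos: [0.5766, 0.18, 0.0924]
tool_rot: [1.0, 0.012, 0.001, -0.0]
force: [0.3, 0.3, 0.5]
finger_gap: 0.648
gripper_force: 0.0
```

Emit:
drive_tool:
  motion:
    - [[0,0,0,0,0],[0,0,0,0,0],[0,0,0,0,0],[0,0,0,0,0],[0,0,0,0,0],[0,0,0,0,0]]
  squeeze: 80

```text
t: 14.85
tcp_pos: [0.5769, 0.1792, 0.0934]
tool_rot: [1.0, 0.012, 0.001, 0.001]
force: [-0.1, -3.0, 6.2]
finger_gap: 0.301
gripper_force: 78.4
```

Emit:
drive_tool:
  motion:
    - [[0,0,0,-0.1,0],[0,0,0,-0.2,0],[0,0,0,-0.3,0],[0,0,0,-0.4,0],[0,0,0,-0.5,0],[0,0,0,-0.57,0],[0,0,0,-0.57,0],[0,0,0,-0.57,0]]

```text
t: 15.65
tcp_pos: [0.5768, 0.1792, 0.1077]
tool_rot: [1.0, 0.012, 0.001, 0.0]
force: [4.5, -4.2, -10.3]
finger_gap: 0.305
gripper_force: 79.2
```

Emit:
drive_tool:
  motion:
    - [[0,0,0,-0.05,0],[0,0,0,-0.1,0],[0,0,0,-0.13,0],[0,0,0,-0.13,0],[0,0,0,-0.13,0]]

```text
t: 16.15
tcp_pos: [0.5768, 0.1792, 0.1114]
tool_rot: [1.0, 0.012, 0.0, 0.0]
force: [5.6, -3.7, -12.0]
finger_gap: 0.299
gripper_force: 79.3
```

Emit:
drive_tool:
  motion:
    - [[0,0,0,-0.04,0],[0,0,0,-0.04,0],[0,0,0,-0.04,0],[0,0,0,-0.04,0]]

```text
t: 16.55
tcp_pos: [0.5768, 0.1792, 0.1116]
tool_rot: [1.0, 0.012, 0.0, 0.0]
force: [6.1, -3.2, -17.9]
finger_gap: 0.302
gripper_force: 80.1
```

Run:
```python
from h import *
m,im=look('side','fin')
s=manip.sense();print(s['tcp_pos'],s['force'],s['gripper_force'])
a=cv2.resize(im[130:320,190:460,::-1],None,fx=2.9,fy=2.9,interpolation=cv2.INTER_CUBIC); cv2.imwrite('pics/finc.png',a)
```

```text
[0.57681473 0.17919367 0.11157516] [  6.14836972  -1.94299503 -16.33842987] 80.13133406639099
```

View pics/finc.png

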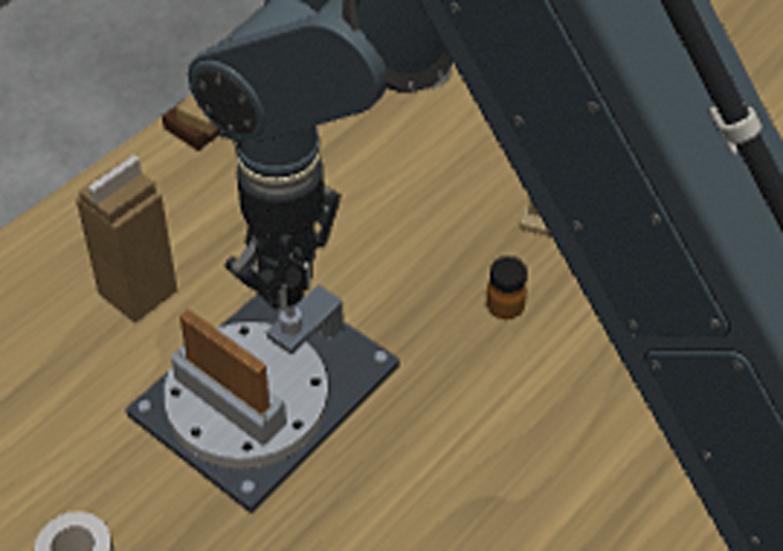

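The blank stands level in the holder at (225,360). The plunger stem is drawn out above the sleeve at (288,300), and jar and carton stand in place. The force rose to about 17 N with almost no travel, so the plunger is at its stop. I hand in.

```bash
python3 -c "
from station import manip
print(manip.sign_off())"
```

```text
the job is handed in; nothing more can be done
None
```

The blank is fully home in the jig's slot and released, and the gripper is holding the plunger up against its stop; I handed the job in about 17 s into the 58 s limit, and no verdict came back.

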